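# Hang the bench caddy on its keyhole screw

### The job

Pick up the small dark grey caddy by its handle and hang it on the screw in the rail of the wooden upright: put the round part of the keyhole in its back plate over the screw head until the plate lies against the rail, then push the caddy down until the screw is fully home at the top end of the slot and the sprung head clamps it straight. Work gently, feel for the screw rather than forcing the plate (press with no more than about 20 N), leave the other things on the desk where they are, and let go of the caddy.

Things in the scene. Friction and masses are not known exactly. Their poses are not given: they have to be found in the camera images.
- caddy: Small dark grey plastic caddy, about 250 g: a tray 72 mm deep (x), 90 mm wide (y), walls 28 mm high, with an upright back plate 90 mm wide and 112 mm high, and a handle. Origin: on the plate's back face, middle of its lower edge (underside). Axes: x from the handle towards the back plate (into the rail when hung), z up. Starts upright on the desk.
- caddy_handle (a point): Grip point in the middle of the handle, 78 mm above the caddy's underside. The handle is an upright tongue 12 mm thick (y) and 36 mm long (x), reaching 98 mm above the underside; nothing beside it is higher than 28 mm. The plate's back face is 48 mm towards +x, its front face 38 to 42 mm. Axes as caddy.
- caddy_hole (a point): Centre of the round (octagonal) part of the keyhole, on the back face of the back plate, 62 mm above the underside: 19.5 mm across the flats, plate there 6.5 mm thick. From it a slot 8.5 mm wide runs straight up. Axes as caddy.
- caddy_slot_end (a point): Where the screw's axis lies when fully home: on the back face, 26 mm above caddy_hole; the slot's closed edge is 3 mm higher. From 11 to 22 mm above caddy_hole the plate's front ramps from 6.5 to 10 mm thick, then stays 10 mm: there the head is lifted 2 mm and clamps the plate, so the caddy must be pushed down with about 5 to 15 N. Axes as caddy.
- board: Fixed wooden upright, 140 mm wide, 166 mm high, with a slotted aluminium rail across its front; its foot stands out 35 mm in front, 14 mm high. Origin at desk height, on the front face, straight below rail_middle. Axes: x into the front face (away from the robot), y along the rail, z up. The screw is clamped in the rail anywhere up to 18 mm either side of rail_middle: not measured, see or feel for it.
- rail_middle (a point): Middle of the rail's slot on the front face, 135 mm above the desk; axes as board. The steel screw stands out along -x at this height: neck 6 mm thick, head 14 mm across; head's underside 8 mm, its front 13 mm from the face. The head cannot be pushed in; drawn out (up to 6 mm) a spring pulls it back with 1.5 N plus 1.5 N per mm.
- red_beaker: clear screw-top beaker with a red cap, 62 mm across, 69 mm high; a loose bystander, origin at the centre of its underside
- conical_flask: small clear conical flask, 66 mm across, 71 mm high; a loose bystander, origin at the centre of its underside
- objective_can: small canister with a black cap, 34 mm across, 56 mm high; a loose bystander, origin at the centre of its underside
- spare_eyepiece: black eyepiece, 34 mm across, 43 mm high; a loose bystander, origin at the centre of its underside
- stain_bottle: dark dropper bottle with a white nozzle, 33 mm across, 99 mm high; a loose bystander, origin at the centre of its underside

How it is judged:
On the way, in this order (a step that is already met when the one before it is completed fails the run):
1. the round part of the keyhole is over the screw head and the back plate lies against the rail (z of caddy_hole in the frame of rail_middle between -0.006 and 0.006 m and x of caddy_hole in the frame of rail_middle between -0.004 and 0.004 m and y of caddy_hole in the frame of rail_middle between -0.023 and 0.023 m), for 0.1 s.
2. the caddy is slid down until the screw is at the end of the slot (z of caddy_slot_end in the frame of rail_middle between -0.003 and 0.003 m and x of caddy_slot_end in the frame of rail_middle between -0.003 and 0.003 m and y of caddy_slot_end in the frame of rail_middle between -0.023 and 0.023 m), for 0.2 s.
At the end, for the whole second after the job is handed in: The caddy hangs on the screw by itself, at rest: the slot's end within 3 mm of the screw's height, the back plate within 3 mm of the rail's face, upright and square to the rail within 0.07 rad (4 degrees), within 23 mm of the rail's middle (all of step 2 and angle between caddy_slot_end's own z axis and vertical below 0.07 rad and angle between the x axis of caddy_slot_end and the x axis of rail_middle, either way round below 0.07 rad and linear speed of caddy below 0.02 m/s); the robot touches nothing.
It fails at once if the caddy is pressed on the upright or its screw with more than 45 N (contact forces summed, the clamping included) (contact force between caddy and board above 45 N).
It fails at once if a bystander is moved by more than 30 mm (distance of any of red_beaker, conical_flask, objective_can, spare_eyepiece, stain_bottle from where it was at the start of the episode above 0.03 m).
It also fails if it takes over 58 s, if anything falls off the work surface, if the arm or the gripper's body presses on something with over 40 N, if the wrist force passes 120 N, or if a joint passes its speed limit or range.

### The arm

A 6-joint arm with a two-finger parallel gripper is mounted at the origin on a cart in front of the work surface, level with it; the furniture and walls round the work are solid. World frame = base frame: x ahead of the robot, y to its left, z up, the work surface at z = 0. Lengths are in m, angles in rad, forces in N, time in s.
With the tool pointing down it reaches from about 0.3 to 0.75 m from the base axis. Payload 8.5 kg.
Tool frame: the origin (TCP) lies at the centre of the arm's flange, where the gripper is bolted on; the fingertips stand 173 mm ahead of it and the grasp point (between the pads) lies 155 mm ahead of it; z points along the fingers, y is the line along which they close (so a half turn about z gives the same grasp; the last joint's range is limited). The gripper opens to 85 mm and grips with 20 to 120 N. Pads are 22 mm wide; open, the fingers measure 114 mm over their backs; the gripper's body (76 mm by 85 mm) begins 54 mm behind the grasp point. The pads swing forward as they close: fully open they stand 13 mm farther back than shut.
Start: joints at [1.134, 0.381, 1.297, -0, 1.464, -0.215], TCP at [0.121, 0.537, 0.405] pointing down, gripper open.
Joint ranges: [-3.11, 3.11], [-0.89, 2.33], [0.22, 2.48], [-1.42, 4.56], [0.17, 2.85], [-2.88, 2.88]. Speed limits (rad/s): [2.39, 2.39, 3.14, 3.14, 3.14, 3.14].

### API

Orientations are given as a rotation vector (axis times angle).
In Python, from bench import status, snapshot, job gives the robot as it stands.
- The arm moves only by the shell command python3 -m crank 'ROWS' [FORCE]. ROWS is JSON, a list that holds one entry, the list of rows, each a list of 7 numbers: the shift along the tool's x, y, z in mm, then the turn, a rotation vector about the tool's x, y, z in degrees, then the finger opening in mm, from 0 to 85.4. A call has 1 to 12 rows; each row shifts and turns the commanded pose from where the row before left it, along the tool's axes as they then stand; what a row does not reach is not made up. A row lasts 1/12 s, in which the tool goes at most 41.7 mm and 7.16 degrees, less where a joint would pass 70% of its speed; a pose out of reach is approached as far as the arm can. A call is refused whole if a number of a shift passes 41.7 or a number of a turn 7.16, either way. A call with a gripper value outside its range is refused whole. The fingers move at their own pace and stop on an object; FORCE is the grip in N (left out, the last holds). Time passes only in rows, so rows that do not move let the fingers close. It gives the time, the measured TCP pose, the force, the opening and the grip force at its end, in the units of the state.
- status.sense(): the state, without advancing time (a new reading comes with each control period).
- snapshot(name): name is "side" or "top" or "wrist"; returns a dict with "color" (384x512x3 uint8, red, green, blue), "mtx" (3x3 intrinsics, pixels), "origin" and "orientation" of the camera in the world. Camera axes: x right, y up, looking along -z (the intrinsics and any distortion apply to the point x, -y, -z); pixel columns grow to the right and rows downward; lengths in m; the calibration is good to about 2 mm. A picture is of the moment at which its call begins. There is no depth.
- job.finish_job(): hands the job in; it is judged then, once.
The state is a dict: "time_s": time; "joints": joint angles; "qd": joint speeds; "effort": joint torques, N m; "position": TCP position; "orientation": TCP orientation; "contact_force": force on the tool from outside, world axes, zero at the start; "moment": the same for the moment, N m; "grip_width": finger opening in m; "grasp_force": force on a finger pad.
Only numpy, scipy, OpenCV 4.12 (cv2) and the standard library are available. Lean on these libraries where they do the work, as an engineer would, in place of code of your own. Each camera call takes 0.05 s, during which the arm holds its last target. There are 200 camera calls.

## Working session

There is one attempt and no reset: what is moved stays moved. The work goes in short steps, Python scripts to look and compute and a shell command to move; the robot and the scene stay as the last step left them, time stands still between calls to the robot, and variables do not carry over. Pictures are saved under pics/ and viewed, at most 10 in all, crops included, and the job is handed in when it is done.

```bash
mkdir -p pics; ls
python3 - <<'E'
from bench import status, snapshot
import cv2,numpy as np
print(status.sense())
for n in ("side","top"):
    s=snapshot(n); cv2.imwrite(f"pics/{n}0.png",s["color"][:,:,::-1]); np.savez(f"pics/{n}0.npz",**s)
    print(n,s["mtx"],s["origin"],s["orientation"],s.keys())
E
```

```text
pics
{'time_s': 0.0, 'joints': array([ 1.13366330e+00,  3.81204922e-01,  1.29827638e+00,  2.81880548e-05,
        1.46359680e+00, -2.15291444e-01]), 'qd': array([-0.00035576, -0.00084305, -0.00230507,  0.00026554, -0.00066093,
        0.00126721]), 'effort': array([ 1.22371999e-03, -4.48460054e+01, -2.31279606e+01, -1.19295069e-04,
        4.68073064e-03,  2.44786685e-05]), 'position': array([0.12099004, 0.53648026, 0.40410153]), 'orientation': array([-3.47702842e-01, -3.12178552e+00,  2.19583382e-03]), 'contact_force': array([-0.02853161,  0.19224746,  0.90301575]), 'moment': array([ 0.00753104, -0.03713565, -0.04303368]), 'grasp_force': 0.0, 'grip_width': 0.0854512222047465}
side [[358.6857541    0.         256.35415161]
 [  0.         358.6857541  188.27532066]
 [  0.           0.           1.        ]] [ 0.26221129 -0.58112177  0.70486758] [ 0.81505323 -0.18002133 -0.46605605] dict_keys(['color', 'mtx', 'origin', 'orientation'])
top [[421.8263836    0.         258.09171123]
 [  0.         421.8263836  189.43805841]
 [  0.           0.           1.        ]] [0.40560401 0.00209304 1.13979381] [ 0.12194646 -0.09411046 -1.57626929] dict_keys(['color', 'mtx', 'origin', 'orientation'])
```

View pics/side0.png

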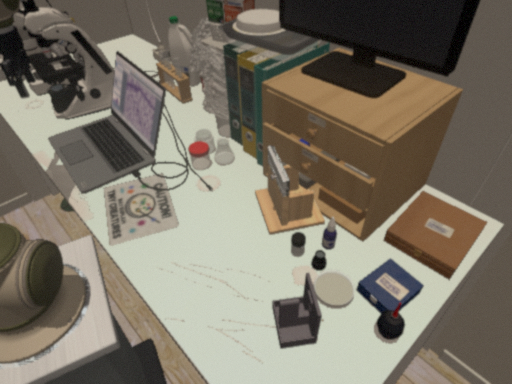

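View pics/top0.png

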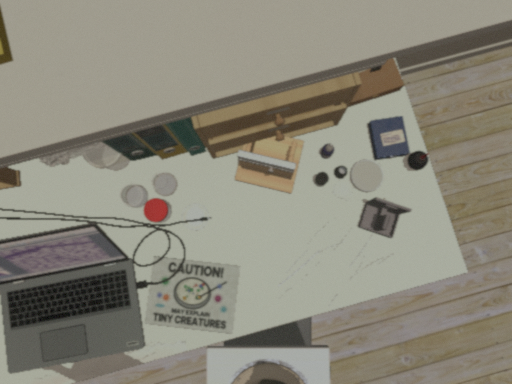

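```bash
cat > h.py <<'E'
import numpy as np, cv2
from scipy.spatial.transform import Rotation as R
from bench import status, snapshot
def load(f): return dict(np.load(f))
def ray(s,u,v):
    K=s["mtx"]; d=np.array([(u-K[0,2])/K[0,0],-(v-K[1,2])/K[1,1],-1.])
    return s["origin"],R.from_rotvec(s["orientation"]).apply(d/np.linalg.norm(d))
def onz(s,u,v,z):
    o,d=ray(s,u,v); return o+d*(z-o[2])/d[2]
def two(s1,p1,s2,p2):
    o1,d1=ray(s1,*p1);o2,d2=ray(s2,*p2)
    t=np.linalg.lstsq(np.c_[d1,-d2],o2-o1,rcond=None)[0]
    a,b=o1+d1*t[0],o2+d2*t[1]; return (a+b)/2,np.linalg.norm(a-b)
def proj(s,P):
    c=R.from_rotvec(s["orientation"]).inv().apply(np.atleast_2d(P)-s["origin"]); K=s["mtx"]
    return np.c_[K[0,2]+K[0,0]*c[:,0]/-c[:,2],K[1,2]+K[1,1]*c[:,1]/c[:,2]]
def crop(im,x,y,w,h,k): return cv2.resize(im[y:y+h,x:x+w],None,fx=k,fy=k,interpolation=cv2.INTER_CUBIC)
E
python3 - <<'E'
from h import *
t=cv2.imread("pics/top0.png");s=cv2.imread("pics/side0.png")
a=np.hstack([crop(t,340,180,80,60,5),crop(t,230,125,80,60,5)])
b=np.hstack([crop(s,260,272,80,60,5),crop(s,250,150,80,60,5)])
im=cv2.convertScaleAbs(np.vstack([a,b]),alpha=1.5)
cv2.imwrite("pics/crops0.png",im)
T=load("pics/top0.npz");S=load("pics/side0.npz")
print(onz(T,380,217,.03),onz(T,268,170,.1),onz(S,295,335,0), onz(S,300,240,.05),onz(T,321,178,.05))
E
```

```text
[ 0.48326991 -0.29755082  0.03      ] [ 0.5983725  -0.00512525  0.1       ] [ 0.47060955 -0.31852926  0.        ] [ 0.58686518 -0.1516489   0.05      ] [ 0.58498783 -0.14360238  0.05      ]
```

View pics/crops0.png

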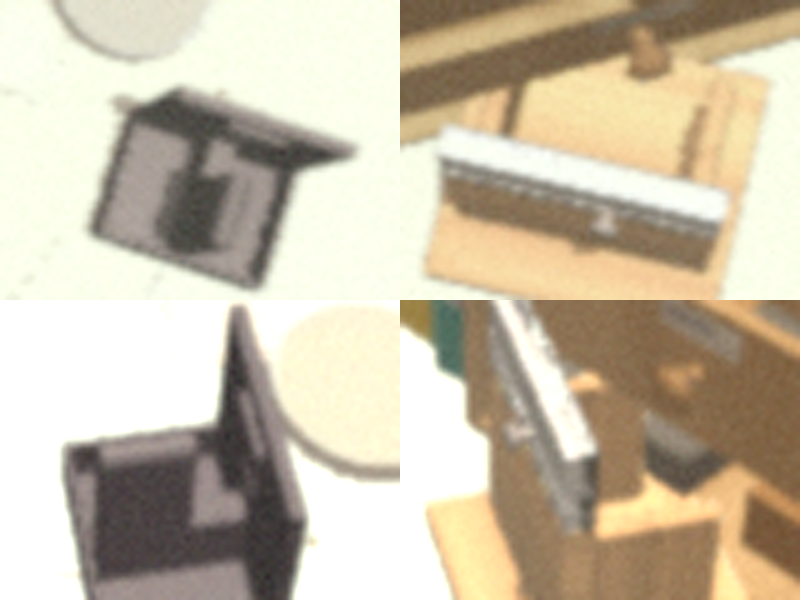

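Run:
```python
from h import *
T=load("pics/top0.npz");S=load("pics/side0.npz")
f=lambda n,a,b:print(n,*two(T,a,S,b))
f("screw",(271,169),(273.6,176))
f("rail R",(295.6,169),(289,181))
L,Rr=onz(T,238,156,.166),onz(T,295.6,169,.166);print("rail edges z.166",L,Rr,np.linalg.norm(L-Rr),np.degrees(np.arctan2(*(Rr-L)[:2])))
f("plate L",(376,198),(307.6,273));f("plate R",(411,210.4),(320.6,316))
L,Rr=onz(T,376,198,.112),onz(T,411,210.4,.112);print(L,Rr,np.linalg.norm(L-Rr),np.degrees(np.arctan2(*(Rr-L)[:2])))
L,Rr=onz(T,359,227,.028),onz(T,393,238,.028);print("tray front",L,Rr,np.linalg.norm(L-Rr),np.degrees(np.arctan2(*(Rr-L)[:2])))
# masks
g=cv2.imread("pics/top0.png")[180:245,345:420]
m=(g.max(2)<130).astype('uint8')
c=max(cv2.findContours(m,0,2)[0],key=cv2.contourArea);print((cv2.approxPolyDP(c,2.5,True)[:,0]+[345,180]).tolist())
```

```text
screw [ 0.59430466 -0.01235731  0.13810407] 0.0013069378261072588
rail R [ 0.59356796 -0.07180109  0.16660494] 0.012457379429361306
rail edges z.166 [0.62041762 0.06573147 0.166     ] [ 0.58784736 -0.06932972  0.166     ] 0.13893289096355177 -166.44187944495835
plate L [ 0.52425445 -0.26794384  0.11212213] 0.0005977837749601595
plate R [ 0.49421701 -0.35194107  0.11102275] 0.002615560943695098
[ 0.5239911  -0.26784805  0.112     ] [ 0.49293242 -0.35101432  0.112     ] 0.08877651624508724 -159.52170607252313
tray front [ 0.45768581 -0.24219169  0.028     ] [ 0.42843135 -0.32923929  0.028     ] 0.09183195704224624 -161.4238284227534
[[363, 200], [365, 203], [358, 226], [388, 237], [393, 234], [398, 215], [410, 210], [376, 197]]
```

```bash
cat >> h.py <<'E'
def go(target,yaw=None,verbose=True):
    "shift (mm, tool axes) and turn about tool z (deg) to a world TCP target; yaw = world yaw of caddy-like y axis"
    st=status.sense(); M=R.from_rotvec(st["orientation"])
    y=M.as_matrix()[:,1]; cur=np.degrees(np.arctan2(-y[0],y[1]))
    print("t",round(st["time_s"],2),"pos",st["position"].round(4),"yaw",cur.round(2),"tilt z",M.as_matrix()[:,2].round(4),"F",st["contact_force"].round(2),"w",round(st["grip_width"]*1e3,1),"g",round(st["grasp_force"],1))
    if target is not None: print("shift mm",(M.inv().apply(np.array(target)-st["position"])*1e3).round(1))
    if yaw is not None: print("turn z",-(yaw-cur))
E
python3 -c "
from h import *
go((.25,.25,.40)); go((.463,-.293,.36),-19.6)
M=R.from_rotvec(status.sense()['orientation']);print((M.inv().apply(np.array([.463-.25,-.293-.25,-.04]))*1e3).round(1))"
```

```text
t 0.1 pos [0.121  0.5365 0.4042] yaw -12.71 tilt z [-6.0e-04 -1.2e-03 -1.0e+00] F [ 0.16 -0.18  0.66] w 85.4 g 0.0
shift mm [-188.9 -251.1    4.4]
t 0.1 pos [0.121  0.5365 0.4042] yaw -12.71 tilt z [-6.0e-04 -1.2e-03 -1.0e+00] F [ 0.16 -0.18  0.66] w 85.4 g 0.0
shift mm [-516.1 -733.9   45. ]
turn z 6.892264855106069
[-327.2 -482.8   40.5]
```

```bash
python3 -m crank '[[[-19,-25,0,0,0,0,85],[-19,-25,0,0,0,0,85],[-19,-25,0,0,0,0,85],[-19,-25,0,0,0,0,85],[-19,-25,0,0,0,0,85],[-19,-25,0,0,0,0,85],[-19,-25,0,0,0,0,85],[-19,-25,0,0,0,0,85],[-19,-25,0,0,0,0,85],[-19,-25,0,0,0,0,85],[-20,-29,2,0,0,0,85],[-20,-29,2,0,0,0,85]]]' 40
python3 -m crank '[[[-20,-29,2,0,0,0,85],[-20,-29,2,0,0,0,85],[-20,-29,2,0,0,0,85],[-20,-29,2,0,0,0,85],[-20,-29,2,0,0,0,85],[-20,-29,2,0,0,0,85],[-20,-29,2,0,0,0,85],[-20,-29,2,0,0,0,85],[-20,-29,2,0,0,0,85],[-20,-29,2,0,0,0,85],[-20,-29,2,0,0,0,85],[-20,-29,2,0,0,0,85]]]'
python3 -m crank '[[[-20,-29,2,0,0,0,85],[-20,-29,2,0,0,0,85],[0,0,0,0,0,6.9,85],[0,0,0,0,0,0,85]]]'
python3 -c "
from h import *
go((.463,-.293,.36),-19.6)"
```

```text
time_s: 1.1
position: [0.2776, 0.184, 0.4007]
orientation: [0.346, 3.122, 0.0]
contact_force: [0.9, 1.0, -0.3]
grip_width: 0.0849
grasp_force: 0.0
time_s: 2.1
position: [0.4354, -0.2086, 0.3763]
orientation: [-0.348, -3.122, -0.001]
contact_force: [1.5, 0.3, 0.6]
grip_width: 0.0848
grasp_force: 0.0
time_s: 2.43
position: [0.4616, -0.2736, 0.3716]
orientation: [-0.544, -3.093, -0.002]
contact_force: [-0.2, 0.5, -0.3]
grip_width: 0.0846
grasp_force: 0.0
t 2.43 pos [ 0.4616 -0.2736  0.3716] yaw -19.96 tilt z [-0.0013  0.0012 -1.    ] F [-0.25  0.49 -0.33] w 84.6 g 0.0
shift mm [ -7.9 -17.7  11.6]
turn z -0.3599981942267938
```

```bash
python3 -m crank '[[[-8,-18,5,0,0,0,85],[0,0,0,0,0,0,85],[0,0,0,0,0,0,85]]]'
python3 - <<'E'
from h import *
s=snapshot("wrist"); np.savez("pics/w1.npz",**s); cv2.imwrite("pics/w1.png",s["color"][:,:,::-1]); print(s["origin"],s["orientation"],s["mtx"][0])
go((.463,-.293,.36),-19.6)
P=lambda p:(proj(s,p).round(0).tolist())
print("handle top, predicted",P([.463,-.293,.098]))
E
```

```text
time_s: 2.68
position: [0.4627, -0.2918, 0.3674]
orientation: [-0.532, -3.095, -0.001]
contact_force: [-0.3, 0.4, 0.3]
grip_width: 0.0852
grasp_force: 0.0
[ 0.38885493 -0.26481108  0.33678476] [-0.27058823 -0.19286065  1.22124265] [268.59629077   0.         254.64008862]
t 2.73 pos [ 0.4627 -0.2913  0.3677] yaw -19.51 tilt z [-3.e-04  5.e-04 -1.e+00] F [-0.27  0.36  0.2 ] w 85.3 g 0.0
shift mm [-0.8 -1.5  7.7]
turn z 0.09413160218376859
handle top, predicted [[252.0, 191.0]]
```

View pics/w1.png

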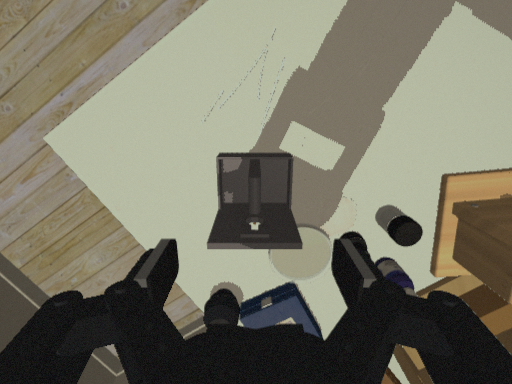

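Run:
```python
from h import *
s=load("pics/w1.npz"); g=s["color"].max(2)
L,Rr=onz(s,208,247.5,.112),onz(s,302,248.5,.112)
print(L,Rr,np.linalg.norm(L-Rr),np.degrees(np.arctan2((Rr-L)[0],-(Rr-L)[1])),(L+Rr)/2)
for v in(170,180,190,200): print(v,g[v,240:270].tolist())
for u in (250,254,258): print(u,g[150:225,u].tolist())
m=((s["color"].max(2)<100)&(np.indices(g.shape)[0]<250)).astype('uint8')
m[:,:190]=0;m[:,320:]=0
n,l,st,_=cv2.connectedComponentsWithStats(m);i=l[240,220];print(st[i])
c=max(cv2.findContours((l==i).astype('uint8'),0,2)[0],key=cv2.contourArea);print(cv2.approxPolyDP(c,2,True)[:,0].tolist())
```

```text
[ 0.4975637 -0.3496485  0.112    ] [ 0.52819891 -0.26611105  0.112     ] 0.0889776467588771 159.86078904799137 [ 0.51288131 -0.30787977  0.112     ]
170 [69, 69, 70, 66, 70, 68, 68, 67, 64, 44, 44, 51, 42, 43, 43, 48, 40, 45, 44, 49, 54, 68, 72, 71, 70, 68, 66, 69, 70, 70]
180 [68, 68, 67, 65, 67, 70, 67, 65, 51, 55, 55, 61, 59, 66, 64, 70, 66, 59, 58, 55, 50, 66, 65, 67, 70, 67, 71, 67, 69, 70]
190 [69, 67, 65, 65, 65, 68, 68, 71, 57, 50, 55, 58, 63, 62, 67, 68, 63, 62, 62, 58, 55, 65, 64, 66, 67, 66, 67, 71, 69, 68]
200 [66, 60, 66, 67, 68, 67, 67, 61, 55, 55, 53, 54, 63, 65, 64, 63, 66, 61, 54, 58, 55, 67, 68, 68, 69, 64, 67, 70, 67, 66]
250 [127, 125, 99, 63, 42, 43, 44, 62, 63, 52, 49, 44, 47, 49, 47, 50, 46, 46, 45, 44, 44, 44, 43, 45, 47, 42, 45, 50, 53, 59, 55, 60, 55, 55, 53, 54, 50, 55, 56, 52, 55, 56, 56, 55, 58, 50, 52, 56, 54, 51, 53, 56, 55, 55, 51, 52, 55, 56, 54, 56, 49, 52, 56, 49, 48, 42, 44, 51, 52, 57, 60, 57, 101, 164, 125]
254 [127, 126, 102, 61, 47, 47, 48, 64, 64, 49, 46, 42, 47, 51, 47, 41, 46, 46, 44, 43, 43, 44, 47, 44, 42, 45, 47, 50, 64, 67, 64, 65, 71, 69, 66, 68, 67, 68, 67, 68, 67, 67, 64, 66, 66, 64, 64, 66, 64, 69, 64, 65, 67, 66, 66, 65, 66, 66, 64, 65, 69, 64, 64, 63, 49, 43, 43, 60, 67, 64, 70, 65, 91, 108, 148]
258 [123, 121, 99, 61, 48, 43, 46, 65, 64, 53, 44, 46, 44, 41, 45, 45, 46, 49, 46, 41, 44, 48, 45, 49, 43, 48, 44, 47, 56, 56, 58, 57, 56, 61, 59, 57, 61, 61, 61, 58, 62, 61, 58, 58, 56, 60, 61, 63, 60, 61, 54, 56, 58, 60, 59, 60, 57, 59, 56, 56, 59, 59, 57, 53, 47, 45, 42, 47, 55, 57, 56, 57, 135, 176, 152]
[ 207  152  113   97 7121]
[[219, 153], [217, 156], [240, 156], [242, 160], [237, 169], [223, 172], [222, 159], [218, 159], [220, 208], [208, 243], [215, 243], [222, 248], [229, 248], [231, 243], [239, 243], [236, 248], [240, 244], [245, 246], [241, 248], [301, 248], [297, 227], [302, 225], [319, 229], [295, 223], [290, 209], [293, 158], [289, 153]]
```

Run:
```python
from h import *
s=load("pics/w1.npz")
a,b=onz(s,254.3,177.5,.098),onz(s,254.6,213.8,.098);print(a,b,np.linalg.norm(a-b),(a+b)/2)
go((*((a+b)/2)[:2],.30),-20.1)
go((*((a+b)/2)[:2],.233))
```

```text
[ 0.45107076 -0.28681226  0.098     ] [ 0.48533296 -0.29859699  0.098     ] 0.036232282994853884 [ 0.46820186 -0.29270462  0.098     ]
t 2.73 pos [ 0.4627 -0.2913  0.3677] yaw -19.51 tilt z [-3.e-04  5.e-04 -1.e+00] F [-0.27  0.36  0.2 ] w 85.3 g 0.0
shift mm [-5.6  0.5 67.7]
turn z 0.5941316021837686
t 2.73 pos [ 0.4627 -0.2913  0.3677] yaw -19.51 tilt z [-3.e-04  5.e-04 -1.e+00] F [-0.27  0.36  0.2 ] w 85.3 g 0.0
shift mm [ -5.7   0.5 134.7]
```

```bash
python3 -m crank '[[[-5.6,0.5,20,0,0,0.2,85],[0,0,25,0,0,0,60],[0,0,25,0,0,0,60],[0,0,25,0,0,0,60],[0,0,20,0,0,0,60],[0,0,12,0,0,0,60],[0,0,7,0,0,0,60],[0,0,0,0,0,0,60]]]' 60
python3 -c "
from h import *
go((.468,-.2924,.233),-19.7)"
python3 -m crank '[[[0,0,0,0,0,0,30],[0,0,0,0,0,0,5],[0,0,0,0,0,0,5],[0,0,0,0,0,0,5],[0,0,0,0,0,0,5],[0,0,0,0,0,0,5]]]' 80
python3 -c "
from h import *
go((.468,-.2924,.233),-19.7)"
```

```text
time_s: 3.4
position: [0.4683, -0.2925, 0.2329]
orientation: [-0.538, -3.093, -0.002]
contact_force: [-0.4, 1.5, -0.1]
grip_width: 0.0601
grasp_force: 0.0
t 3.4 pos [ 0.4683 -0.2925  0.2329] yaw -19.73 tilt z [-0.0015  0.0016 -1.    ] F [-0.43  1.46 -0.11] w 60.1 g 0.0
shift mm [ 0.3  0.  -0.1]
turn z -0.03262030982119413
time_s: 3.9
position: [0.4684, -0.2933, 0.2345]
orientation: [0.54, 3.094, -0.001]
contact_force: [-0.4, -0.0, 5.7]
grip_width: 0.0114
grasp_force: 78.2
t 3.9 pos [ 0.4684 -0.2933  0.2345] yaw -19.81 tilt z [ 9.e-04 -9.e-04 -1.e+00] F [-0.44 -0.04  5.71] w 11.4 g 78.2
shift mm [0.7 0.7 1.5]
turn z -0.10898091178365377
```

```bash
python3 -m crank '[[[0,0,-5,0,0,0,5],[0,0,-15,0,0,0,5],[0,0,-25,0,0,0,5],[0,0,-25,0,0,0,5],[0,0,-25,0,0,0,5],[0,0,-20,0,0,0,5],[0,0,-10,0,0,0,5],[0,0,0,0,0,0,5],[0,0,0,0,0,0,5]]]'
python3 -c "
from h import *
go((.496,.011,.36),-13.6)"
```

```text
time_s: 4.65
position: [0.4682, -0.2931, 0.3584]
orientation: [-0.54, -3.094, -0.0]
contact_force: [0.1, -0.0, -4.5]
grip_width: 0.011
grasp_force: 78.2
t 4.65 pos [ 0.4682 -0.2931  0.3584] yaw -19.81 tilt z [-4.e-04  4.e-04 -1.e+00] F [ 0.11 -0.   -4.55] w 11.0 g 78.2
shift mm [ 76.9 295.5  -1.5]
turn z -6.208486656262673
```

```bash
python3 -m crank '[[[4,15,0,0,0,0,5],[6,23,0,0,0,0,5],[8,32,0,0,0,0,5],[8,32,0,0,0,0,5],[8,32,0,0,0,0,5],[8,32,0,0,0,0,5],[8,32,0,0,0,0,5],[8,32,0,0,0,0,5],[8,32,0,0,0,0,5],[6,21,0,0,0,0,5],[4,12,0,0,0,0,5],[0,0,0,0,0,-6,5]]]'
python3 -m crank '[[[0,0,0,0,0,0,5],[0,0,0,0,0,0,5],[0,0,0,0,0,0,5]]]'
python3 - <<'E'
from h import *
go((.496,.011,.3075),-13.6)
for n in ("top","side","wrist"):
    s=snapshot(n); np.savez(f"pics/{n}2.npz",**s)
t,sd,w=[load(f"pics/{n}2.npz") for n in ("top","side","wrist")]
a=np.hstack([crop(t["color"],220,120,80,60,5),crop(sd["color"],240,140,80,60,5)])
b=cv2.resize(w["color"],(400,300))
b=np.hstack([b,crop(w["color"],200,180,112,84,400/112)[:300]])
cv2.imwrite("pics/c2.png",cv2.convertScaleAbs(np.vstack([a,b]),alpha=1.4)[:,:,::-1])
E
```

```text
time_s: 5.65
position: [0.4961, 0.0131, 0.3574]
orientation: [-0.373, -3.116, -0.002]
contact_force: [-0.0, -0.4, -3.1]
grip_width: 0.011
grasp_force: 78.3
time_s: 5.9
position: [0.4966, 0.01, 0.3581]
orientation: [-0.382, -3.117, -0.0]
contact_force: [0.3, -1.2, -4.1]
grip_width: 0.0109
grasp_force: 78.3
t 5.9 pos [0.4966 0.01   0.3581] yaw -13.97 tilt z [-1.3e-03  3.0e-04 -1.0e+00] F [ 0.31 -1.2  -4.14] w 10.9 g 78.3
shift mm [ 0.8  0.9 50.6]
turn z -0.37444043471941946
```

View pics/c2.png

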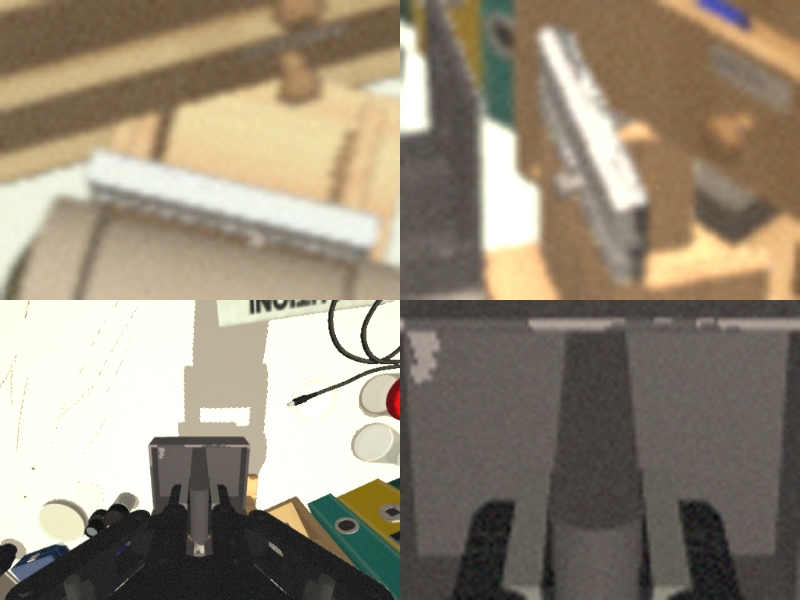

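Run:
```python
from h import *
T=load("pics/top0.npz");S=load("pics/side0.npz")
f=lambda n,a,b:print(n,*two(T,a,S,b))
f("front R",(295.6,168.8),(284.4,183));f("back R",(295.6,163.8),(289.2,181))
# strip mask
g=cv2.cvtColor(T["color"],cv2.COLOR_RGB2HSV); x0,y0=234,145
sub=g[y0:y0+30,x0:x0+66]; m=((sub[...,1]<45)&(sub[...,2]>110)).astype('uint8')
c=max(cv2.findContours(m,0,2)[0],key=cv2.contourArea); r=cv2.minAreaRect(c); bp=cv2.boxPoints(r)+[x0,y0]
print(r,bp.tolist())
for z in(.15,.166):
    P=[onz(T,*p,z) for p in bp]; print(z,np.round(P,4).tolist(),[round(np.linalg.norm(P[i]-P[i-1]),4) for i in range(4)])
    d=P[np.argmax([p[1] for p in P])]-P[np.argmin([p[1] for p in P])]
for i in range(30): print(''.join('#' if v else '.' for v in m[i]))
s=load("pics/side2.npz")
f("screw",(271,169),(274,177)); 
# screw on top/side assuming z=.135
print(onz(T,271,169,.135),onz(S,273.6,176,.135),onz(s,274,177,.135))
sg=S["color"][166:186,264:284].max(2);print(sg.tolist())
```

```text
front R [ 0.58943886 -0.069783    0.16242159] 0.0009404039725802073
back R [ 0.60153772 -0.0700806   0.16336147] 0.0016176709021885163
((29.740924835205078, 14.694747924804688), (23.56776237487793, 61.719364166259766), 85.07289123535156) [[231.98317956924438, 150.60489749908447], [293.4744758605957, 145.3039255142212], [295.4986686706543, 168.78459930419922], [234.00737380981445, 174.0855712890625]]
0.15 [[0.6373, 0.0812, 0.15], [0.6487, -0.0665, 0.15], [0.5914, -0.0703, 0.15], [0.58, 0.0763, 0.15]] [np.float64(0.0575), np.float64(0.1482), np.float64(0.0574), np.float64(0.147)]
0.166 [[0.6336, 0.08, 0.166], [0.6448, -0.0654, 0.166], [0.5884, -0.0691, 0.166], [0.5772, 0.0751, 0.166]] [np.float64(0.0566), np.float64(0.1458), np.float64(0.0565), np.float64(0.1447)]
..................................................................
..................................................................
..................................................................
..................................................................
...........................................................
[... 3117 characters left out ...]
33, 176, 190], [202, 199, 192, 160, 122, 100, 98, 93, 92, 96, 103, 111, 104, 107, 101, 92, 96, 119, 165, 185], [200, 203, 191, 161, 118, 102, 103, 97, 96, 100, 105, 106, 106, 107, 106, 96, 92, 102, 140, 180], [200, 202, 192, 162, 120, 102, 103, 102, 103, 101, 103, 106, 102, 105, 108, 99, 94, 92, 122, 158], [203, 201, 192, 161, 118, 101, 101, 101, 107, 105, 105, 101, 100, 98, 101, 102, 95, 93, 100, 114], [204, 204, 193, 163, 116, 100, 101, 101, 103, 105, 103, 102, 99, 94, 99, 107, 97, 91, 94, 100], [200, 204, 193, 161, 115, 103, 101, 100, 101, 103, 105, 103, 100, 93, 101, 109, 102, 98, 96, 100], [200, 200, 192, 159, 119, 100, 100, 102, 99, 102, 105, 103, 102, 102, 106, 108, 106, 99, 95, 103]]
```

Run:
```python
from h import *
T=load("pics/top0.npz");S=load("pics/side0.npz"); S2=load("pics/side2.npz")
print("mid",(onz(T,246.5,158,.164)+onz(T,287.5,168,.164))/2)
for a,b in [((246.5,158),(287.5,168)),((246,151.5),(288,161.5))]:
    d=onz(T,*a,.164)-onz(T,*b,.164); print("yaw",np.degrees(np.arctan2(-d[0],d[1])))
print(T["color"][160:178,262:280].max(2))
print(S2["color"][168:186,266:284].max(2))
# board vertical sides / foot front corners at z=.014
print(onz(T,234.8,180,.014),onz(T,291,190,.014))
```

```text
mid [ 0.60331213 -0.00237436  0.164     ]
yaw -14.559850906018534
yaw -14.284331270000992
[[170 169 168 170 170 170 169 172 170 170 171 170 169 169 171 168 167 163]
 [153 157 158 165 170 171 170 169 169 171 171 170 170 171 171 170 172 170]
 [112 114 129 146 155 157 160 164 167 170 167 170 170 171 170 171 170 171]
 [ 91  92  93 106 110 116 126 145 156 157 159 163 166 169 168 170 168 171]
 [ 99  97  96  98  99  92  95 106 110 117 121 133 146 157 157 160 166 168]
 [ 93  90  98 115 112 103 100  98  96  93  96  97 107 113 117 132 145 155]
 [ 90  90  92  99  96  92  99 110 117 111  99  92  86  91  93  98 104 111]
 [ 93  89  91  91  91  89  92 102 114 125 114 100  98 102  97  90  88  93]
 [ 88  92  95  91  92  88  94 103 122 131 117 100  98  94  87  89  96 102]
 [ 88  92  91  89  93  91 100 116 130 134 114  97  95  88  87  90  89  91]
 [ 89  87  89  91  92  88 101 115 128 130 119 105  94  91  90  91  91  85]
 [ 92  87  88  86  86  88  82  92 105 107 107  97  90  93  91  93  94  92]
 [112 103  92  90  81  85  81  81  81  88  87  89  89  88  89  89  91  94]
 [146 132 111  96  92  91  86  87  
[... 1064 characters left out ...]
3  91  91 111 155 190 197]
 [196 162 119 100  96  91 104 107 107 101 104 108  99  90  96 136 185 200]
 [202 167 122 103  97  93  93  98 109 114 105 112 104  95  98 124 171 194]
 [198 168 122  99 101  95  97 101 106 109 107 114 110 100  92 106 147 187]
 [199 170 119 101 100 104 104 103 107 104 106 102 110 104  97  96 126 163]
 [198 169 122 101  99 102 103 107 108 102 100  98 107 102  96  93 100 122]
 [199 168 122 102 103 103 106 104 105 103 101  97 102 109 103  93  95 102]
 [200 166 121 101  97 102 102 107 109 102  99  98 105 113 106  97  96 103]
 [201 169 121  99 102 101 102 103 109 110 106 101 108 113 114 101 100 102]]
[0.58775736 0.08436177 0.014     ] [ 0.55901253 -0.06702294  0.014     ]
```

Run:
```python
from h import *
T=load("pics/top0.npz");S2=load("pics/side2.npz")
P,r=two(T,(270.7,169.0),S2["mtx"] is None or (273.7,175.8)) if False else two(T,(270.7,169.0),S2,(273.7,175.8)); print(P,r)
x=np.array([.969,-.246,0]); tgt=P-x*.1; tgt[2]=.3075; print(tgt)
go(tgt,-14.2)
```

```text
[ 0.59460096 -0.01174274  0.13807001] 0.0019023769214375475
[0.49770096 0.01285726 0.3075    ]
t 6.05 pos [0.4968 0.0097 0.3585] yaw -13.92 tilt z [-4.e-04  1.e-04 -1.e+00] F [ 0.06 -1.23 -2.16] w 10.6 g 78.3
shift mm [-0.2  3.3 51. ]
turn z 0.2795279919812135
```

```bash
python3 -m crank '[[[0,1,10,0,0,0.2,5],[0,1.3,15,0,0,0,5],[0,1,15,0,0,0,5],[0,0,11,0,0,0,5],[-10,0,0,0,0,0,5],[-12,0,0,0,0,0,5],[-8,0,0,0,0,0,5],[-5,0,0,0,0,0,5],[0,0,0,0,0,0,5],[0,0,0,0,0,0,5],[0,0,0,0,0,0,5]]]'
python3 - <<'E'
from h import *
P=np.array([.5946,-.01174,.135]);x=np.array([.969,-.246,0])
tg=P-x*.065;tg[2]=.3075
go(tg,-14.2)
s,w=snapshot("side"),snapshot("wrist"); np.savez("pics/w3.npz",**w);np.savez("pics/s3.npz",**s)
cv2.imwrite("pics/c3.png",cv2.convertScaleAbs(np.hstack([crop(s["color"],230,140,80,80,5),crop(w["color"],216,290,80,80,5)]),alpha=1.6)[:,:,::-1])
E
```

```text
time_s: 6.97
position: [0.5312, 0.0049, 0.3077]
orientation: [-0.383, -3.118, -0.0]
contact_force: [-0.0, 0.1, -2.9]
grip_width: 0.0111
grasp_force: 78.2
t 6.97 pos [0.5312 0.0049 0.3077] yaw -14.01 tilt z [-5.e-04  1.e-04 -1.e+00] F [-0.02  0.13 -2.85] w 11.1 g 78.2
shift mm [-0.6 -0.5  0.2]
turn z 0.18565727159915113
```

View pics/c3.png

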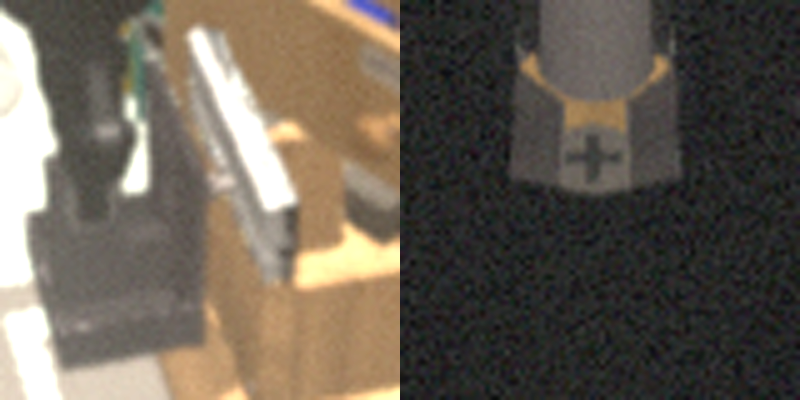

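Run:
```python
from h import *
w=load("pics/w3.npz"); st=status.sense(); M=R.from_rotvec(st["orientation"])
p=onz(w,254.6,321.4,.135); print("screw front",p); t=st["position"]
print("head rel TCP in tool mm",M.inv().apply(p-t)*1e3)
for z in (.133,.137): print(M.inv().apply(onz(w,254.6,321.4,z)-t)*1e3)
```

```text
screw front [ 0.58908762 -0.00855386  0.135     ]
head rel TCP in tool mm [-59.45792252   0.93925614 172.80026049]
[-61.40075762   0.94299555 174.79990639]
[-57.51508741   0.93551673 170.80061459]
```

```bash
python3 -m crank '[[[-4,0,0,0,0,0.1,5],[-4,0,0,0,0,0,5],[-2,0,0,0,0,0,5],[-1,0,0,0,0,0,5],[-1,0,0,0,0,0,5],[-1,0,0,0,0,0,5],[-1,0,0,0,0,0,5],[0,0,0,0,0,0,5]]]'
python3 - <<'E'
from h import *
P=np.array([.5946,-.01174,.135]);x=np.array([.969,-.246,0])
tg=P-x*.0375;tg[2]=.3075
go(tg,-14.2)
w=snapshot("wrist"); s=snapshot("side")
cv2.imwrite("pics/c4.png",cv2.convertScaleAbs(np.hstack([crop(s["color"],230,140,80,80,5),crop(w["color"],216,290,80,80,5)]),alpha=1.6)[:,:,::-1])
E
```

```text
time_s: 7.73
position: [0.5453, 0.0013, 0.3077]
orientation: [0.386, 3.118, -0.0]
contact_force: [0.2, 0.4, -3.7]
grip_width: 0.0112
grasp_force: 78.2
t 7.73 pos [0.5453 0.0013 0.3077] yaw -14.11 tilt z [ 1.e-04 -1.e-04 -1.e+00] F [ 0.2   0.39 -3.66] w 11.2 g 78.2
shift mm [-13.5  -0.6   0.2]
turn z 0.08840238656513044
```

View pics/c4.png

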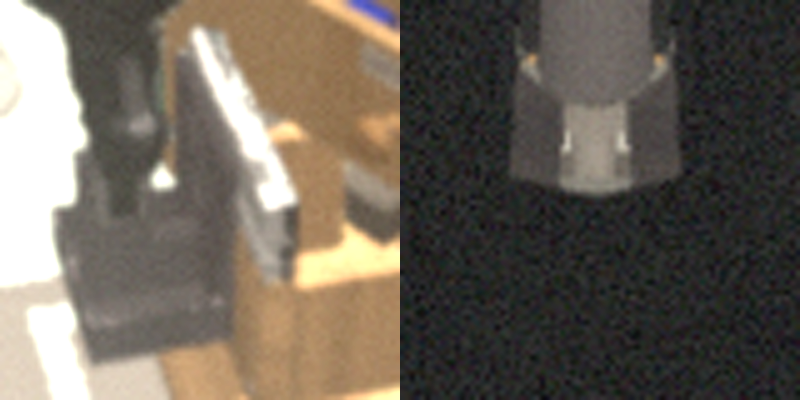

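```bash
python3 -m crank '[[[-1,0,0,0,0,0,5],[-1,0,0,0,0,0,5],[-1,0,0,0,0,0,5],[0,0,0,0,0,0,5]]]'
python3 -m crank '[[[-1,0,0,0,0,0,5],[-1,0,0,0,0,0,5],[-1,0,0,0,0,0,5],[0,0,0,0,0,0,5]]]'
```

```text
time_s: 8.17
position: [0.5482, 0.0006, 0.3077]
orientation: [0.386, 3.118, -0.0]
contact_force: [1.1, 0.4, -4.0]
grip_width: 0.011
grasp_force: 78.2
time_s: 8.5
position: [0.5512, -0.0001, 0.3077]
orientation: [0.386, 3.118, -0.0]
contact_force: [-0.5, 0.3, -3.2]
grip_width: 0.0107
grasp_force: 78.2
```

```bash
python3 -m crank '[[[-1,0,0,0,0,0,5],[-1,0,0,0,0,0,5],[0,0,0,0,0,0,5]]]'
python3 -m crank '[[[-1,0,0,0,0,0,5],[-1,0,0,0,0,0,5],[0,0,0,0,0,0,5]]]'
python3 -m crank '[[[-1,0,0,0,0,0,5],[-1,0,0,0,0,0,5],[0,0,0,0,0,0,5]]]'
```

```text
time_s: 8.75
position: [0.5531, -0.0006, 0.3077]
orientation: [0.386, 3.118, -0.0]
contact_force: [-0.2, 0.2, -3.1]
grip_width: 0.0111
grasp_force: 78.2
time_s: 9.0
position: [0.555, -0.0011, 0.3077]
orientation: [0.386, 3.118, 0.0]
contact_force: [-0.5, -0.1, -3.0]
grip_width: 0.0112
grasp_force: 78.2
time_s: 9.25
position: [0.5561, -0.0012, 0.3076]
orientation: [-0.385, -3.114, -0.001]
contact_force: [-8.1, 2.3, 0.3]
grip_width: 0.0111
grasp_force: 79.2
```

```bash
python3 -m crank '[[[0,0,0,0,0,0,5],[0,0,0,0,0,0,5],[0.8,0,0,0,0,0,5],[0,0,1,0,0,0,5],[0,0,1,0,0,0,5],[0,0,1,0,0,0,5],[0,0,1,0,0,0,5]]]'
python3 -m crank '[[[0,0,1,0,0,0,5],[0,0,1,0,0,0,5],[0,0,1,0,0,0,5],[0,0,0,0,0,0,5]]]'
```

```text
time_s: 9.83
position: [0.5557, -0.0012, 0.3037]
orientation: [-0.386, -3.117, -0.0]
contact_force: [-5.1, 1.2, 0.1]
grip_width: 0.0111
grasp_force: 78.9
time_s: 10.17
position: [0.5557, -0.0012, 0.3005]
orientation: [-0.386, -3.116, -0.0]
contact_force: [-5.0, 1.3, -1.0]
grip_width: 0.011
grasp_force: 78.9
```

```bash
python3 -m crank '[[[0,0,1,0,0,0,5],[0,0,1,0,0,0,5],[0,0,1,0,0,0,5],[0,0,1,0,0,0,5],[0,0,0,0,0,0,5]]]'
python3 -m crank '[[[0,0,1,0,0,0,5],[0,0,1,0,0,0,5],[0,0,1,0,0,0,5],[0,0,1,0,0,0,5],[0,0,0,0,0,0,5]]]'
```

```text
time_s: 10.58
position: [0.5557, -0.0012, 0.2966]
orientation: [-0.386, -3.117, -0.0]
contact_force: [-5.2, 1.7, -0.6]
grip_width: 0.0108
grasp_force: 78.9
time_s: 11.0
position: [0.5557, -0.0012, 0.2932]
orientation: [-0.386, -3.117, -0.0]
contact_force: [-7.3, 1.2, 4.0]
grip_width: 0.0113
grasp_force: 79.6
```

```bash
python3 -m crank '[[[0,0,1,0,0,0,5],[0,0,1,0,0,0,5],[0,0,1,0,0,0,5],[0,0,0,0,0,0,5]]]'
python3 -c "
from h import *
go((.5557,-.0012,.2815),-14.2);print(status.sense()['moment'])"
```

```text
time_s: 11.33
position: [0.5557, -0.0012, 0.2903]
orientation: [-0.386, -3.117, -0.0]
contact_force: [-7.5, 1.2, 4.3]
grip_width: 0.0106
grasp_force: 79.9
t 11.33 pos [ 0.5557 -0.0012  0.2903] yaw -14.11 tilt z [-6.e-04  2.e-04 -1.e+00] F [-7.5   1.2   4.29] w 10.6 g 79.9
shift mm [-0.1 -0.   8.8]
turn z 0.09411418433529306
[ 0.21379888  0.90714507 -0.12062674]
```

```bash
python3 -m crank '[[[0,0,1,0,0,0,5],[0,0,1,0,0,0,5],[0,0,1,0,0,0,5],[0,0,1,0,0,0,5],[0,0,0,0,0,0,5]]]'
python3 -m crank '[[[0,0,1,0,0,0,5],[0,0,1,0,0,0,5],[0,0,1,0,0,0,5],[0,0,0,0,0,0,5]]]'
```

```text
time_s: 11.75
position: [0.5557, -0.0011, 0.2865]
orientation: [-0.386, -3.117, -0.0]
contact_force: [-7.6, 1.7, 6.4]
grip_width: 0.0111
grasp_force: 80.0
time_s: 12.08
position: [0.5557, -0.0011, 0.2835]
orientation: [-0.386, -3.117, -0.0]
contact_force: [-8.5, 2.3, 6.0]
grip_width: 0.0108
grasp_force: 80.1
```

```bash
python3 -m crank '[[[0,0,1,0,0,0,5],[0,0,0.7,0,0,0,5],[0,0,0,0,0,0,5],[0,0,0,0,0,0,5]]]'
python3 -m crank '[[[0,0,1,0,0,0,5],[0,0,0,0,0,0,5],[0,0,0,0,0,0,5]]]'
```

```text
time_s: 12.42
position: [0.5556, -0.0011, 0.2819]
orientation: [-0.386, -3.117, -0.0]
contact_force: [-8.2, 2.2, 7.9]
grip_width: 0.0109
grasp_force: 80.2
time_s: 12.67
position: [0.5556, -0.0011, 0.2812]
orientation: [-0.386, -3.118, -0.0]
contact_force: [-9.0, 2.3, 9.8]
grip_width: 0.011
grasp_force: 80.7
```

```bash
python3 -m crank '[[[0,0,1,0,0,0,5],[0,0,0,0,0,0,5],[0,0,0,0,0,0,5]]]'
python3 - <<'E'
from h import *
go((.5556,-.0011,.2815),-14.2)
w=snapshot("wrist"); s=snapshot("side")
cv2.imwrite("pics/c5.png",cv2.convertScaleAbs(np.hstack([crop(s["color"],230,140,80,80,5),crop(w["color"],216,290,80,80,5)]),alpha=1.6)[:,:,::-1])
E
```

```text
time_s: 12.92
position: [0.5555, -0.0011, 0.281]
orientation: [0.385, 3.117, -0.0]
contact_force: [-11.9, 2.4, 17.1]
grip_width: 0.0108
grasp_force: 81.7
t 12.92 pos [ 0.5555 -0.0011  0.281 ] yaw -14.1 tilt z [ 5.e-04 -1.e-04 -1.e+00] F [-11.94   2.42  17.13] w 10.8 g 81.7
shift mm [-0.1 -0.  -0.5]
turn z 0.10291653615207785
```

View pics/c5.png

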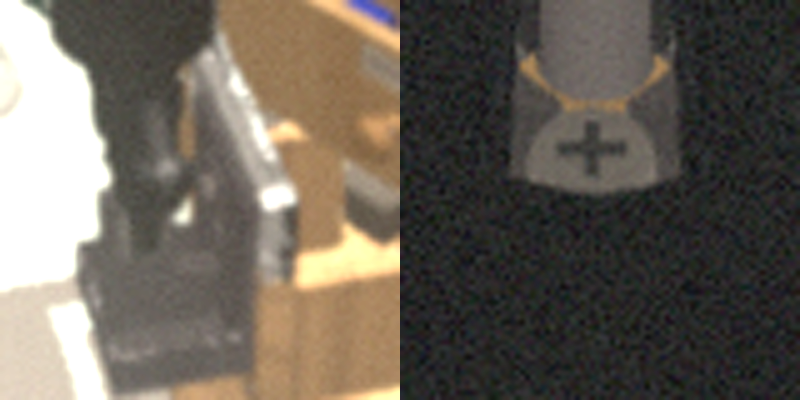

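```bash
python3 -m crank '[[[0.7,0,-1,0,0,0,5],[0.5,0,-0.7,0,0,0,5],[0,0,0,0,0,0,5],[0,0,0,0,0,0,5]]]' 40
python3 -m crank '[[[0,0,0,0,0,0,14],[0,0,0,0,0,0,20],[0,0,0,0,0,0,40],[0,0,0,0,0,0,40],[0,0,0,0,0,0,40]]]'
python3 -c "
from h import *
go(None)"
```

```text
time_s: 13.35
position: [0.5553, -0.0011, 0.2812]
orientation: [0.386, 3.116, 0.0]
contact_force: [0.1, 2.5, 3.9]
grip_width: 0.0112
grasp_force: 79.5
time_s: 13.77
position: [0.5549, -0.0011, 0.2806]
orientation: [-0.386, -3.118, 0.0]
contact_force: [-0.7, -0.5, 0.0]
grip_width: 0.0401
grasp_force: 0.0
t 13.77 pos [ 0.5549 -0.0011  0.2806] yaw -14.11 tilt z [-2.e-04 -1.e-04 -1.e+00] F [-0.69 -0.48  0.01] w 40.1 g 0.0
```

Released; retreat straight up, then check.

```bash
python3 -m crank '[[[0,0,-5,0,0,0,40],[0,0,-15,0,0,0,40],[0,0,-25,0,0,0,40],[0,0,-30,0,0,0,40],[0,0,-30,0,0,0,40],[20,0,-10,0,0,0,40],[30,0,0,0,0,0,40],[30,0,0,0,0,0,40],[30,0,0,0,0,0,40],[20,0,0,0,0,0,40],[0,0,0,0,0,0,40],[0,0,0,0,0,0,40]]]'
python3 - <<'E'
from h import *
go(None)
s,w,t=snapshot("side"),snapshot("wrist"),snapshot("top")
cv2.imwrite("pics/c6.png",cv2.convertScaleAbs(np.vstack([np.hstack([crop(s["color"],230,140,100,75,4),crop(t["color"],220,125,100,75,4)]),np.hstack([cv2.resize(w["color"],(400,300)),cv2.resize(s["color"],(400,300))])]),alpha=1.4)[:,:,::-1])
E
```

```text
time_s: 14.77
position: [0.4283, 0.0308, 0.3965]
orientation: [0.385, 3.116, -0.0]
contact_force: [0.8, -0.4, -0.1]
grip_width: 0.04
grasp_force: 0.0
t 14.77 pos [0.4283 0.0308 0.3965] yaw -14.09 tilt z [ 1.4e-03 -4.0e-04 -1.0e+00] F [ 0.81 -0.35 -0.05] w 40.0 g 0.0
```

View pics/c6.png

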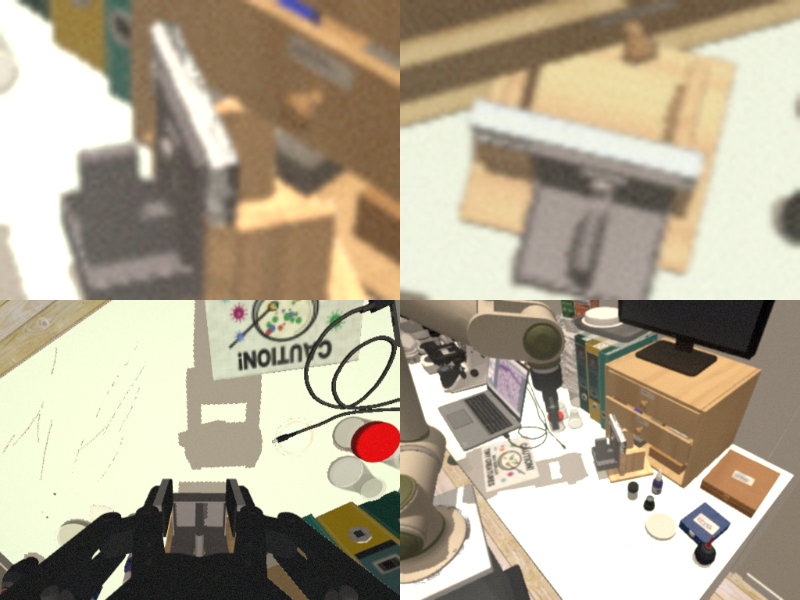

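The caddy hangs square and flat against the rail. The gripper is clear and the bystanders haven't moved, so I'm handing it in.

```bash
python3 -c "
from bench import job
print(job.finish_job())"
```

```text
the job is handed in; nothing more can be done
None
```

The caddy hangs on the screw, pushed down to the stop at the top of the slot and let go. It looks square and flat against the rail with the bystanders in place; the highest force while pushing was about 21 N (17 N down), and I handed it in at about 15 s, with no verdict returned.

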